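Weigh two bamboo blanks and seat the heavier in the boring holder

ROBOT

A 7-joint arm with a two-finger parallel gripper is mounted at the origin on the work surface. World frame = base frame: x ahead of the robot, y to its left, z up, the work surface at z = 0. Lengths are in m, angles in rad, forces in N, time in s.
With the tool pointing down it reaches from about 0.425 to 0.875 m from the base axis. Payload 4.7 kg.
Tool frame: the origin (TCP) lies midway between the tips of the shut fingers; the grasp point (between the pads) lies 19 mm behind it; z points along the fingers, y is the direction in which the jaws open and shut (so a half turn about z gives the same grasp; the last joint's range is limited). The gripper opens to 85 mm and grips with 20 to 120 N. Pads are 22 mm wide; open, the fingers measure 114 mm over their backs; the gripper's body (76 mm by 85 mm) begins 54 mm behind the grasp point. The pads swing forward as they close: fully open they stand 13 mm farther back than shut.
Start: joints at [-1.176, 0.321, -0.07, 1.45, 0.023, 1.371, -0.057], TCP at [0.242, 0.603, 0.231] pointing down, gripper open.
Joint ranges: [-2.86, 2.86], [-0.3, 2.09], [-1.38, 1.24], [0.06, 2.45], [-1.56, 4.7], [0.09, 2.05], [-2.69, 2.69]. Speed limits (rad/s): [2.57, 2.57, 3.14, 3.14, 3.14, 3.14, 3.14].

INTERFACE

Orientations are given as a unit quaternion [w, x, y, z].
In Python, from plant import robot, viewer, job, status gives the robot as it stands. Calls block until the motion is done:
- robot.movep(position, orientation): joint-space move of the TCP to a pose.
- robot.move_linear(position, ori=None, vel=0.15, guard=None): straight line of the TCP; ori=None keeps the orientation; vel is the mean speed in m/s. With guard (N) it stops when the force on the tool has changed by that much, and returns True; else False.
- robot.move_joints(angles): joint-space move.
- robot.let_go() and robot.close_gripper(squeeze=None): open the fingers fully, or close them until they stop; squeeze is the grip in N (None keeps the last).
- robot.pause(seconds).
- robot.solve_ik(position, orientation): joint angles nearest the present ones, or None.
- viewer.snapshot(name): name is "scene" or "top" or "wrist"; returns the picture (400x640x3 uint8, red, green, blue); there is no depth.
- viewer.camera_model(name): a dict with "camera_matrix" (3x3 intrinsics, pixels), "eye" and "orientation" of the camera in the world. Camera axes: x right, y down, z forward; pixel columns grow to the right and rows downward; lengths in m; the calibration is good to about 2 mm. A picture is of the moment at which its call begins: read the wrist's pose just before it. camera_model takes no time and is no camera call; for the wrist camera it gives the pose at the moment of the call.
A pose or a line that the arm cannot do raises robot.Unreachable and nothing moves.
- job.hand_in(): hands the job in, once; it reports no verdict.
Readings, each from a call of its own:
- status.current_time_s(): time.
- status.current_joint_positions(): joint angles.
- status.current_joint_velocities(): joint speeds.
- status.current_joint_efforts(): joint torques, N m.
- status.current_position(): TCP position.
- status.current_tcp_rot(): TCP orientation.
- status.current_ft_force(): force on the tool from outside, world axes, zero at the start.
- status.current_moment(): the same for the moment, N m.
- status.current_opening(): finger opening in m.
Only numpy, scipy, OpenCV 4.12 (cv2) and the standard library are available. Lean on these libraries where they do the work, as an engineer would, in place of code of your own. Each camera call takes 0.05 s, during which the arm holds its last target.

TASK

Two bamboo blanks stand in the wooden tray. Set them down gently on opposite pans of the balance and let it swing to see which is the heavier (the thicker-walled one); then push that one down into the sprung bore of the boring holder until it sits firmly home on the depth stop inside, without forcing it, and let go. Leave the lighter one standing on its pan, and leave the spare blank on the off-cut board and the other things on the bench alone.

Things in the scene. Friction and masses are not known exactly. Their poses are not given: they have to be found in the camera images.
- blank_1: one of three bamboo blanks alike outside: upright cylinder 38 mm in diameter, 100 mm tall, closed by nodes at both ends, faint node ring 53 mm up, 4 mm chamfer at the foot; origin at the centre of its underside, z up along it. 55 to 110 g; any two differ by 10 g or more. Two stand in the tray, 90 mm apart, the third on the off-cut board; which is which changes from run to run
- blank_2: one of three bamboo blanks alike outside: upright cylinder 38 mm in diameter, 100 mm tall, closed by nodes at both ends, faint node ring 53 mm up, 4 mm chamfer at the foot; origin at the centre of its underside, z up along it. 55 to 110 g; any two differ by 10 g or more. Two stand in the tray, 90 mm apart, the third on the off-cut board; which is which changes from run to run
- blank_3: one of three bamboo blanks alike outside: upright cylinder 38 mm in diameter, 100 mm tall, closed by nodes at both ends, faint node ring 53 mm up, 4 mm chamfer at the foot; origin at the centre of its underside, z up along it. 55 to 110 g; any two differ by 10 g or more. Two stand in the tray, 90 mm apart, the third on the off-cut board; which is which changes from run to run
- tray: shallow wooden tray, 190 mm (its x) by 100 mm (its y), walls 24 mm high and 7 mm thick, floor 7 mm thick, fixed to the bench; origin at the centre of its underside. The two blanks to weigh stand in it on its long middle line (x), about 45 mm to either side of the centre
- offcut: off-cut wooden board 90 by 85 by 7 mm, fixed, on which the spare blank stands; origin at the centre of its underside
- balance: equal-arm bench balance, two pans above a beam, about 300 mm (its y) by 120 mm (its x), fixed; origin at the centre of its foot. Pans lie 110 mm to its left (+y) and right (-y) and stay level; pointer and white scale plate (74 mm wide, 176 mm high) at the middle, 20 mm to its -x side. More than 12 N on it harms the pivots; a blank weighs about 1 N
- pan_left (a point): centre of the floor of the balance's +y pan: shallow aluminium dish, floor 92 mm across, rim 4 mm above the floor and 108 mm across; about 105 mm above the bench when the beam is level. A touch moves it: 8 mm up and 8 mm down, then the beam meets its stop and only the rubber under the dish gives, 1 mm for 3 N
- pan_right (a point): the same for the balance's -y pan
- beam (a joint): tilt of the balance beam, rad: 0 level, positive when the left (+y) pan is up and the right one down, +-0.075 at the stops; the damped beam tips to a stop within about 1.5 s for a difference of 10 g, and comes back to level when empty
- holder: boring holder: dark hardwood block 90 by 90 mm, top 70 mm above the bench, with an upright round bore 44 mm wide, on a fixed steel foot plate 150 mm (its x) by 110 mm (its y); origin at the centre of the plate's underside. A stop faced with firm leather ends the bore somewhere from 17 to 47 mm below the mouth: this setting is not measured and must be felt. More than 25 N on the stop splits bamboo; spare the holder any hard knock
- holder_mouth (a point): centre of the bore's mouth, in the block's top face, z up along the bore. Four leaf springs there centre and grip a blank pushed in: going in and sliding take about 3 to 8 N and it stays at any depth; on the stop the resistance rises sharply. Firmly home means pressed down with 14 to 22 N in all for a moment
- mallet: bystander: wooden mallet lying on its side, head 90 mm long and 60 mm thick; origin on the bench under the middle of the head
- jar: bystander: closed brown glass jar, 60 mm in diameter and 75 mm tall; origin at the centre of its underside
- knife: bystander: carving knife lying on the bench, 185 mm long; origin at the front end of its handle, on the bench
There are look-alikes about, which are no part of the job. What is shaped like the blank_1 but turquoise is not meant.

How it is judged:
By the outcome, as a careful person would: the job done as asked, in the order asked, and still so for the second after the job is handed in, with the robot touching nothing.
It also fails if it takes over 72 s, if anything falls off the work surface, if the arm or the gripper's body presses on something with over 40 N, if the wrist force passes 120 N, or if a joint passes its speed limit or range.

## Working session

There is one attempt and no reset: what is moved stays moved. The work goes in short steps, each a Python script; the robot and the scene stay as the last script left them, time stands still between calls to the robot, and variables do not carry over. Pictures are saved under pics/ and viewed, and the job is handed in when it is done.

```bash
ls; mkdir -p pics; python3 - <<'E'
from plant import robot, viewer, job, status
import cv2
for n in ("scene","top","wrist"):
    m=viewer.camera_model(n); print(n,m)
    cv2.imwrite(f"pics/a_{n}.png",viewer.snapshot(n)[:,:,::-1])
print(status.current_time_s(),status.current_position(),status.current_tcp_rot(),status.current_opening(),status.current_ft_force())
E
```

```text
pics
scene {'camera_matrix': array([[374.21756569,   0.        , 321.59995938],
       [  0.        , 374.21756569, 191.12040206],
       [  0.        ,   0.        ,   1.        ]]), 'eye': array([1.22700788, 0.13834262, 0.68467387]), 'orientation': array([-0.26458823,  0.6156737 ,  0.67893387, -0.29997959])}
top {'camera_matrix': array([[375.56809818,   0.        , 321.71306446],
       [  0.        , 375.56809818, 199.97863015],
       [  0.        ,   0.        ,   1.        ]]), 'eye': array([0.45650962, 0.05080026, 0.94252752]), 'orientation': array([-0.03435799,  0.71464643, -0.69723215,  0.0443547 ])}
wrist {'camera_matrix': array([[334.46923534,   0.        , 317.47197864],
       [  0.        , 334.46923534, 202.60744719],
       [  0.        ,   0.        ,   1.        ]]), 'eye': array([0.16606526, 0.63311512, 0.37357384]), 'orientation': array([0.13257382, 0.81712635, 0.55384887, 0.08933164])}
0.15 [0.24148094 0.60305057 0.23049336] [-9.48878263e-05  1.89251329e-01  9.81928414e-01 -7.17695022e-04] 0.08559675806287442 [-0.19440046 -0.05543515  0.30359896]
```

View pics/a_scene.png

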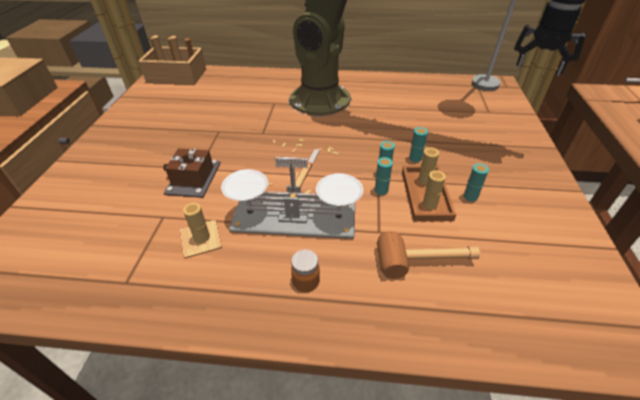

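View pics/a_top.png

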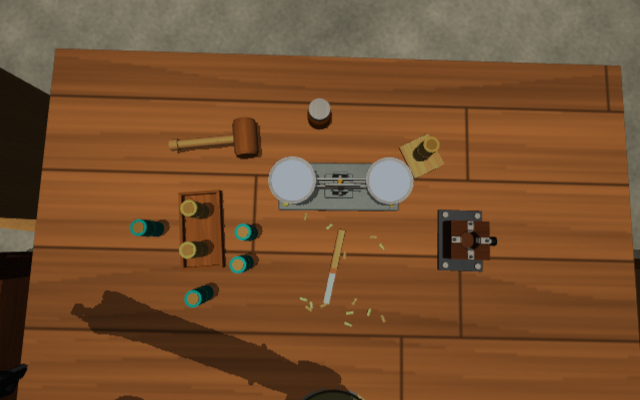

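View pics/a_wrist.png

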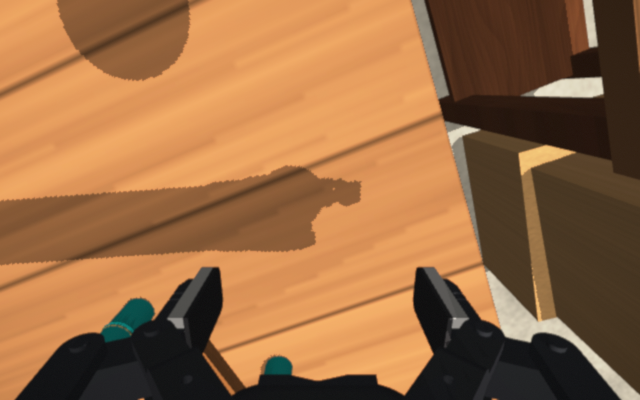

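```bash
cat > h.py <<'E'
import numpy as np, cv2
from scipy.spatial.transform import Rotation as R
def rot(q): return R.from_quat([q[1],q[2],q[3],q[0]]).as_matrix()
def ray(m,p):
    d=rot(m["orientation"])@np.linalg.inv(m["camera_matrix"])@np.array([p[0],p[1],1.]); return np.array(m["eye"]),d/np.linalg.norm(d)
def plane(m,p,z):
    o,d=ray(m,p); return o+d*(z-o[2])/d[2]
def tri(m1,p1,m2,p2):
    A=np.zeros((3,3));b=np.zeros(3);rs=[ray(m1,p1),ray(m2,p2)]
    for o,d in rs:
        P=np.eye(3)-np.outer(d,d);A+=P;b+=P@o
    X=np.linalg.solve(A,b); return X,max(np.linalg.norm((np.eye(3)-np.outer(d,d))@(X-o)) for o,d in rs)
def proj(m,X):
    c=rot(m["orientation"]).T@(np.array(X)-m["eye"]); u=m["camera_matrix"]@(c/c[2]); return u[:2]
E
python3 - <<'E'
import cv2
t=cv2.imread('pics/a_top.png');s=cv2.imread('pics/a_scene.png')
def c(i,x0,y0,x1,y1,k,n): cv2.imwrite(f'pics/{n}.png',cv2.resize(i[y0:y1,x0:x1],None,fx=k,fy=k,interpolation=cv2.INTER_CUBIC))
c(t,120,175,260,310,5,'c_tray_top'); c(s,360,120,500,230,5,'c_tray_sc')
c(t,265,140,505,280,3.3,'c_bh_top'); c(s,150,130,380,260,3.4,'c_bh_sc')
E
```

```text
(no output)
```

View pics/c_tray_top.png

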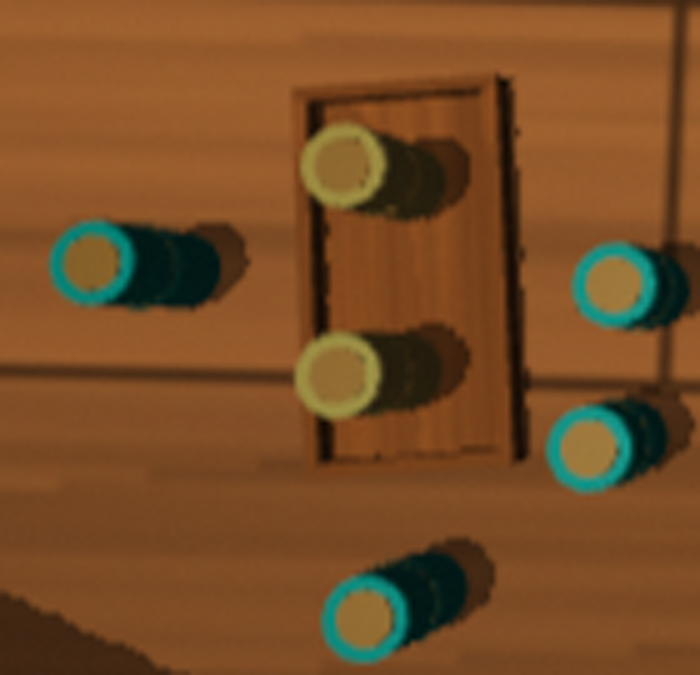

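View pics/c_tray_sc.png

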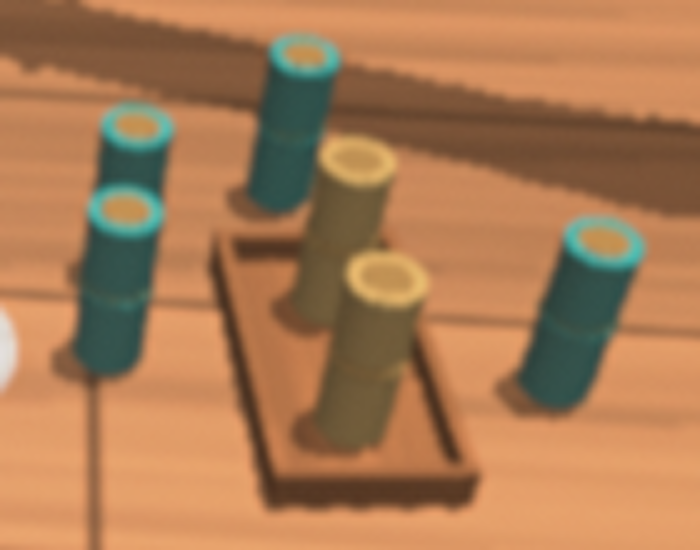

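View pics/c_bh_top.png

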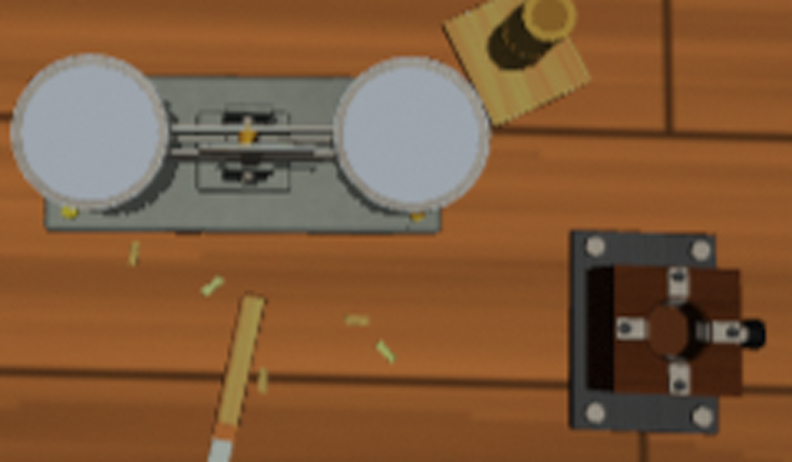

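View pics/c_bh_sc.png

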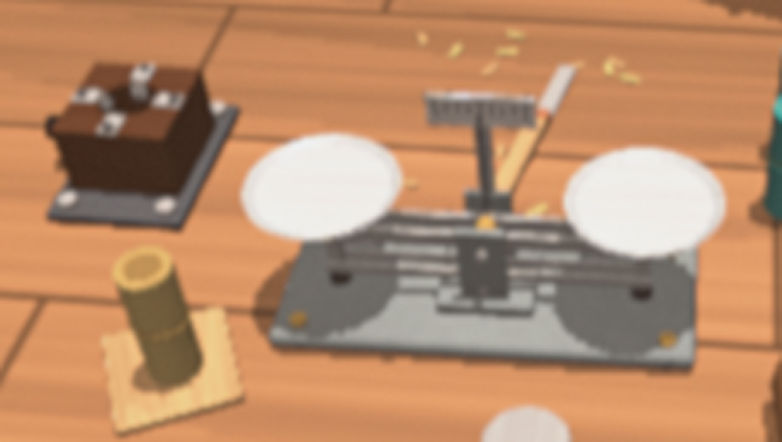

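```bash
cat > m1.py <<'E'
import cv2,numpy as np
from h import *
from plant import viewer
t=cv2.imread('pics/a_top.png');s=cv2.imread('pics/a_scene.png')
mt=viewer.camera_model("top");ms=viewer.camera_model("scene")
def ell(img,c,r,lo,hi,n):
    hsv=cv2.cvtColor(img,cv2.COLOR_BGR2HSV)
    m=cv2.inRange(hsv,lo,hi); k=np.zeros_like(m); cv2.circle(k,c,r,255,-1); m&=k
    cs,_=cv2.findContours(m,cv2.RETR_EXTERNAL,cv2.CHAIN_APPROX_NONE)
    if not cs: return None
    c=max(cs,key=lambda q:cv2.contourArea(cv2.convexHull(q))); e=cv2.fitEllipse(cv2.convexHull(c)); return e
for p in [(189,208),(188,250),(431,145),(468,240)]: print('top',p,cv2.cvtColor(t,cv2.COLOR_BGR2HSV)[p[1],p[0]-8:p[0]+9].tolist())
for p in [(437,175),(431,152)]: print('sc',p,cv2.cvtColor(s,cv2.COLOR_BGR2HSV)[p[1],p[0]-10:p[0]+11].tolist())
for p in [(437,175)]: print('sc',p,cv2.cvtColor(s,cv2.COLOR_BGR2HSV)[p[1]-8:p[1]+10,p[0]].tolist())
E
python3 m1.py
```

```text
top (189, 208) [[24, 153, 157], [23, 155, 153], [19, 166, 144], [18, 170, 141], [18, 169, 142], [18, 170, 141], [18, 169, 142], [18, 169, 142], [18, 169, 142], [18, 171, 143], [18, 169, 143], [19, 169, 143], [18, 169, 131], [23, 152, 151], [24, 148, 158], [24, 151, 142], [23, 157, 73]]
top (188, 250) [[25, 147, 156], [23, 154, 152], [19, 163, 144], [18, 165, 145], [18, 167, 145], [18, 167, 145], [18, 166, 146], [18, 169, 146], [18, 166, 146], [18, 168, 146], [18, 166, 146], [18, 166, 146], [19, 161, 149], [25, 145, 155], [26, 140, 157], [25, 144, 142], [23, 152, 69]]
top (431, 145) [[21, 168, 111], [21, 164, 152], [21, 166, 158], [19, 174, 142], [18, 178, 130], [18, 182, 129], [18, 180, 130], [18, 184, 129], [18, 180, 129], [18, 180, 130], [18, 182, 129], [18, 182, 129], [18, 180, 129], [18, 181, 131], [20, 170, 153], [21, 167, 157], [17, 175, 143]]
top (468, 240) [[16, 52, 108], [13, 114, 96], [11, 167, 81], [11, 189, 77], [11, 185, 77], [12, 191, 76], [11, 191, 76], [12, 191, 76], [11, 184, 75], [11, 187, 75], [11, 190, 75], [11, 184, 75], [11, 187, 75], [11, 184, 43], [11, 187, 15
[... 331 characters left out ...]
], [15, 137, 217], [13, 138, 203], [12, 139, 198]]
sc (431, 152) [[85, 100, 79], [72, 48, 80], [20, 95, 115], [18, 129, 174], [18, 135, 212], [18, 135, 215], [18, 139, 207], [17, 142, 199], [17, 143, 193], [17, 143, 192], [17, 145, 192], [17, 143, 192], [17, 143, 192], [17, 144, 193], [17, 142, 198], [18, 138, 213], [19, 133, 226], [18, 135, 225], [15, 138, 209], [13, 140, 197], [12, 140, 195]]
sc (437, 175) [[12, 153, 168], [12, 153, 150], [14, 149, 144], [17, 140, 180], [18, 137, 214], [18, 140, 212], [17, 142, 199], [17, 145, 193], [17, 144, 193], [17, 145, 194], [17, 143, 198], [17, 140, 210], [18, 136, 215], [18, 131, 193], [19, 125, 151], [19, 120, 119], [19, 122, 111], [19, 122, 111]]
```

```bash
cat >> m1.py <<'E'
print('----')
for n,pt,ps in [('A',(189,208),(437,175)),('B',(188,250),(431,152)),('spare',(431,145),(194,209))]:
    a=ell(t,pt,13,(16,90,110),(35,255,255),n); b=ell(s,ps,14,(16,90,160),(35,255,255),n)
    print(n,a,b,tri(mt,a[0],ms,b[0]))
for n,pt,ps in [('L',(293,180),(340,190)),('R',(389,180),(245,186))]:
    a=ell(t,pt,30,(90,5,130),(130,90,255),n); b=ell(s,ps,32,(0,0,190),(180,40,255),n)
    print(n,a,b,tri(mt,a[0],ms,b[0]))
E
python3 m1.py | sed -n '/----/,$p'
```

```text
----
A ((187.899658203125, 207.6048583984375), (16.332334518432617, 17.220916748046875), 20.86973762512207) ((436.90478515625, 175.32363891601562), (10.653693199157715, 16.3158016204834), 104.02572631835938) (array([0.52562164, 0.33680695, 0.10489239]), np.float64(0.000747569614947336))
B ((186.91705322265625, 249.6503448486328), (16.543004989624023, 17.81275749206543), 17.941539764404297) ((431.26593017578125, 151.62513732910156), (9.618858337402344, 15.331708908081055), 102.61868286132812) (array([0.43287193, 0.33334559, 0.10535502]), np.float64(0.00036370643871721034))
spare ((429.91204833984375, 145.9535675048828), (19.78615379333496, 25.736587524414062), 143.40493774414062) ((191.3976593017578, 208.4772186279297), (12.040079116821289, 18.032108306884766), 70.45054626464844) (array([ 0.68307196, -0.20845004,  0.10048945]), np.float64(0.002199536266452863))
L ((291.8103332519531, 179.77816772460938), (40.66666030883789, 41.049800872802734), 62.44636917114258) ((339.07208251953125, 189.26473999023438), (31.398517608642578, 46.17227554321289), 91.8703842163086) (array([0.59464962, 0.10830575, 0.103795  ]), np.float64(0.0003427501960970089))
R ((389.0845947265625, 180.35275268554688), (40.414268493652344, 40.96820068359375), 130.2531280517578) ((244.03668212890625, 184.58152770996094), (29.756879806518555, 45.69333267211914), 80.56887817382812) (array([ 0.59927152, -0.11256463,  0.10424208]), np.float64(0.0010636754914260225))
```

```bash
cat >> h.py <<'E'
QY=np.array([0,0,1.,0])   # jaws along world y
def qyaw(a):  # jaws along y rotated by a about z
    r=R.from_euler('z',a)*R.from_quat([0,1,0,0]); q=r.as_quat(); return np.array([q[3],q[0],q[1],q[2]])
E
python3 - <<'E'
from h import *
from plant import robot, viewer, status
m=viewer.camera_model("wrist");p=status.current_position();Rt=rot(status.current_tcp_rot())
off=Rt.T@(m["eye"]-p); Rc=Rt.T@rot(m["orientation"]); print(off,Rc.round(3))
K=m["camera_matrix"]
def pj(tcp,q,X):
    Rw=rot(q); c=(Rw@Rc).T@(np.array(X)-tcp-Rw@off); u=K@(c/c[2]); return u[:2].round()
A=(.526,.337,.107);B=(.433,.333,.107)
for y in (0,):
  for tcp in [(.45,.335,.25),(.40,.335,.28),(.45,.335,.3)]:
    q=qyaw(y); print(tcp,[pj(np.array(tcp),q,X) for X in (A,B,tcp)],robot.solve_ik(tcp,q))
    q=qyaw(np.pi/2); print(' 90',[pj(np.array(tcp),q,X) for X in (A,B,tcp)],robot.solve_ik(tcp,q))
H=plane(viewer.camera_model("top"),(467,240),0.07);print(H)
for tcp in [(H[0],H[1],.3),(H[0]-.05,H[1],.25)]:
    for y in (0,np.pi/2,-np.pi/2,np.pi): print(y,pj(np.array(tcp),qyaw(y),H),robot.solve_ik(tcp,qyaw(y)))
E
```

```text
[ 0.08117725 -0.00028525 -0.14323256] [[ 0.001 -0.949 -0.316]
 [ 1.     0.001  0.001]
 [-0.001 -0.316  0.949]]
(0.45, 0.335, 0.25) [array([319., 264.]), array([315., 169.]), array([318., 269.])] [-0.74789515  0.12248194  0.06638264  1.65260015 -0.00827613  1.36678445
  0.89046473]
 90 [array([232., 190.]), array([337., 186.]), array([318., 269.])] [-0.65034518  0.12526606 -0.04048142  1.64904848  0.00516278  1.36738231
  2.45003994]
(0.4, 0.335, 0.28) [array([319., 291.]), array([315., 211.]), array([318., 269.])] [-7.88464252e-01  2.82468626e-02  4.12786507e-02  1.69360083e+00
 -1.17892620e-03  1.41976911e+00  8.23771651e-01]
 90 [array([188., 181.]), array([283., 177.]), array([318., 269.])] [-7.11698581e-01  3.07446934e-02 -3.72568190e-02  1.69098406e+00
  1.15816748e-03  1.41988532e+00  2.39248073e+00]
(0.45, 0.335, 0.3) [array([319., 242.]), array([315., 158.]), array([318., 269.])] [-0.75106617  0.10579033  0.06961934  1.57233721 -0.00738776  1.46372239
  0.88975108]
 90 [array([244., 176.]), array([334., 173.]), array([318., 269.])] [-0.66064723  0.10838809 -0.02909662  1.5690
[... 316 characters left out ...]
966 [317. 167.] [ 0.14531524  0.09509843  0.40784921  1.59222139 -0.03789524  1.46210929
  0.55563067]
3.141592653589793 [317. 167.] [ 0.13227269  0.0952443   0.42205397  1.59264983 -0.03919777  1.46209512
 -1.01391002]
0 [317. 224.] [-0.28948548  0.00549761  0.87318363  1.77816152 -0.0043087   1.3599014
  2.155389  ]
1.5707963267948966 [267. 177.] [-4.58432650e-01  6.30453903e-04  1.04377919e+00  1.78131060e+00
 -5.57247312e-04  1.35996500e+00 -2.55612959e+00]
-1.5707963267948966 [368. 178.] [-0.21587616  0.00739942  0.79866796  1.77654347 -0.00542125  1.35988985
  0.58391304]
3.141592653589793 [317. 126.] [ 0.72004002  0.03355467 -0.15344305  1.74782535  0.005243    1.3606094
 -1.00520826]
```

```bash
cat > v1.py <<'E'
from h import *
from plant import robot, viewer, status
import json
for i,(p) in enumerate([(.45,.335,.25),(.40,.335,.28)]):
    robot.movep(list(p),qyaw(0).tolist()) if i==0 else robot.move_linear(list(p),vel=.2)
    m=viewer.camera_model("wrist"); im=viewer.snapshot("wrist")
    cv2.imwrite(f"pics/tray{i}.png",im[:,:,::-1]); json.dump({k:np.array(v).tolist() for k,v in m.items()},open(f'tray{i}.json','w'))
print(status.current_time_s(),status.current_position(),status.current_ft_force())
E
python3 v1.py
```

```text
1.975 [0.40014012 0.33524756 0.27975732] [ 0.28911574 -0.25825711  0.24145859]
```

View pics/tray0.png

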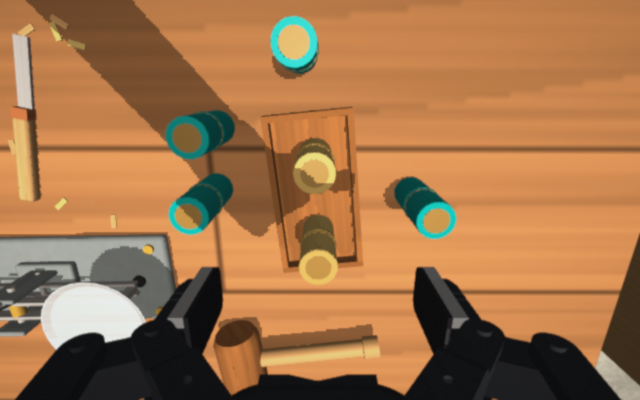

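View pics/tray1.png

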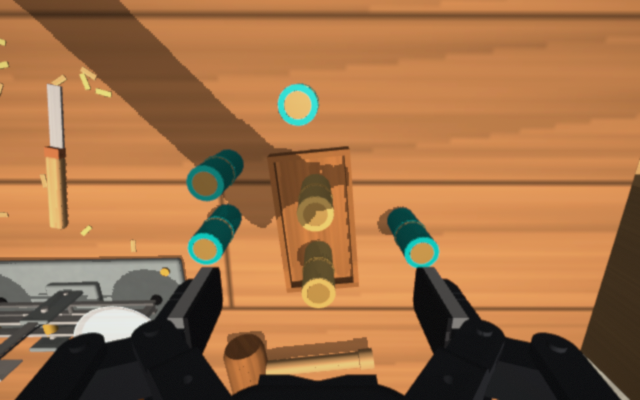

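```bash
cat > e1.py <<'E'
from h import *
import json
def ell(f,c,r,lo,hi):
    hsv=cv2.cvtColor(cv2.imread(f),cv2.COLOR_BGR2HSV); m=cv2.inRange(hsv,lo,hi); k=np.zeros_like(m); cv2.circle(k,c,r,255,-1); m&=k
    cs,_=cv2.findContours(m,cv2.RETR_EXTERNAL,cv2.CHAIN_APPROX_NONE); q=max(cs,key=lambda q:cv2.contourArea(cv2.convexHull(q)))
    return cv2.fitEllipse(cv2.convexHull(q))
M=[{k:np.array(v) for k,v in json.load(open(f'tray{i}.json')).items()} for i in (0,1)]
for n,c in (('A',((318,266),(318,293))),('B',((315,173),(316,213)))):
    es=[ell(f'pics/tray{i}.png',c[i],22,(17,80,150 if n=='A' else 95),(35,255,255)) for i in (0,1)]
    print(n,es,tri(M[0],es[0][0],M[1],es[1][0]),[plane(M[i],es[i][0],.107) for i in (0,1)])
E
python3 e1.py
python3 - <<'E'
import cv2
for i,y in((0,130),(1,170)): 
  im=cv2.imread(f'pics/tray{i}.png')[y:y+150,250:390]; cv2.imwrite(f'pics/tc{i}.png',cv2.resize(im,None,fx=4,fy=4,interpolation=cv2.INTER_CUBIC))
E
```

```text
A [((317.99676513671875, 266.8094787597656), (35.38468933105469, 38.91718673706055), 86.296875), ((318.15802001953125, 292.7816162109375), (30.16191864013672, 34.20469284057617), 88.19438934326172)] (array([0.52752721, 0.33736443, 0.10823409]), np.float64(2.6725865712204793e-05)) [array([0.52821883, 0.33734418, 0.107     ]), array([0.52834618, 0.33739933, 0.107     ])]
B [((314.5752258300781, 172.2860870361328), (42.14609146118164, 43.333351135253906), 63.43600845336914), ((315.00390625, 212.9469451904297), (36.40190124511719, 36.947750091552734), 102.57646942138672)] (array([0.43516319, 0.33392697, 0.10668229]), np.float64(9.581899831654095e-05)) [array([0.43508719, 0.3340248 , 0.107     ]), array([0.43504744, 0.33383264, 0.107     ])]
```

View pics/tc0.png

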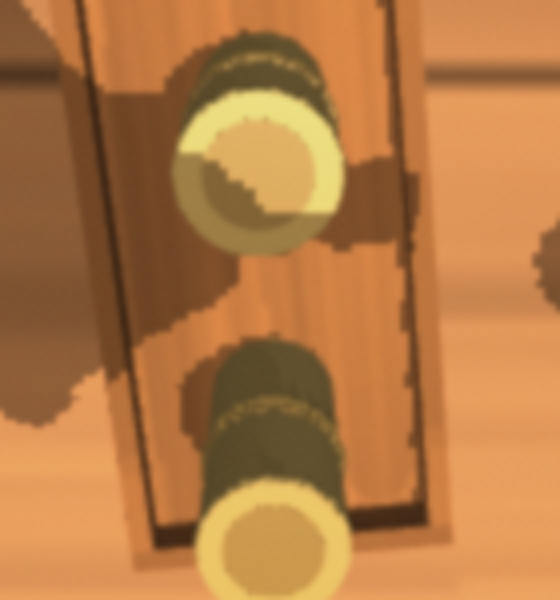

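```bash
cat > s1.py <<'E'
from h import *
from plant import robot, viewer, status
bx,by=.435,.3339
robot.move_linear([bx,by,.15],vel=.2)
robot.move_linear([bx,by,.067],vel=.12)
f0=status.current_ft_force()
robot.close_gripper(60)
print(status.current_opening(),f0,status.current_ft_force())
robot.move_linear([bx,by,.10],vel=.1)
robot.move_linear([bx,by,.30],vel=.25)
robot.pause(.2)
print(status.current_opening(),status.current_ft_force(),status.current_time_s())
cv2.imwrite('pics/held1.png',viewer.snapshot("wrist")[:,:,::-1])
cv2.imwrite('pics/held1s.png',viewer.snapshot("scene")[:,:,::-1])
E
python3 s1.py
```

```text
0.036586325261789406 [-0.49771452 -0.0643356  -0.50871083] [ 0.03923006 -0.35682282  3.86531774]
0.03699148040643166 [ 0.48034482  0.42919797 -0.48356058] 5.7833
```

View pics/held1.png

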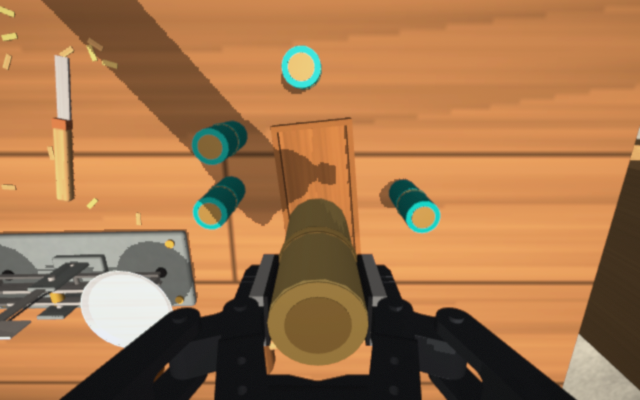

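View pics/held1s.png

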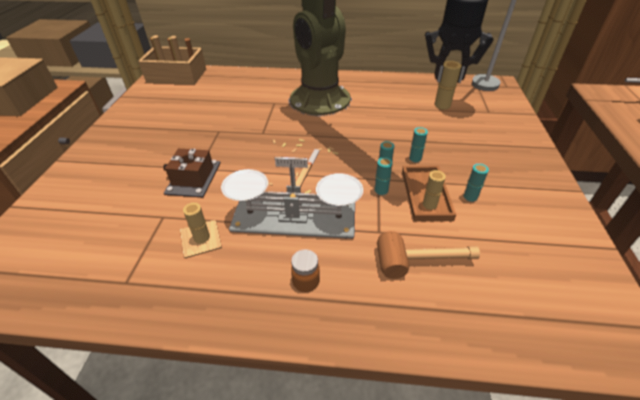

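```bash
cat > s2.py <<'E'
from h import *
from plant import robot, viewer, status
px,py=.600,-.1125
robot.movep([px,py,.30],qyaw(0).tolist())
robot.move_linear([px,py,.183],vel=.2)
robot.pause(.15)
print(status.current_ft_force(),status.current_time_s())
g=robot.move_linear([px,py,.156],vel=.025,guard=2.0)
print(g,status.current_position(),status.current_ft_force(),status.current_time_s())
cv2.imwrite('pics/pl1.png',viewer.snapshot("scene")[:,:,::-1])
cv2.imwrite('pics/pl1w.png',viewer.snapshot("wrist")[:,:,::-1])
E
python3 s2.py; python3 -c "
import cv2;im=cv2.imread('pics/pl1.png')[100:270,150:400];cv2.imwrite('pics/pl1c.png',cv2.resize(im,None,fx=3,fy=3,interpolation=cv2.INTER_CUBIC))"
```

```text
[-0.48614912 -0.30206557 -1.5002161 ] 8.5
True [ 0.59970891 -0.11239617  0.15595116] [0.73261986 0.79625138 3.34247053] 9.5333
```

View pics/pl1c.png

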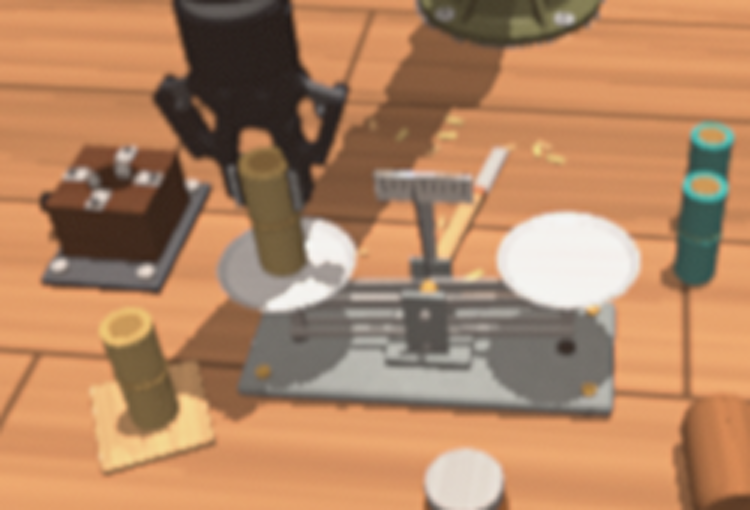

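View pics/pl1w.png

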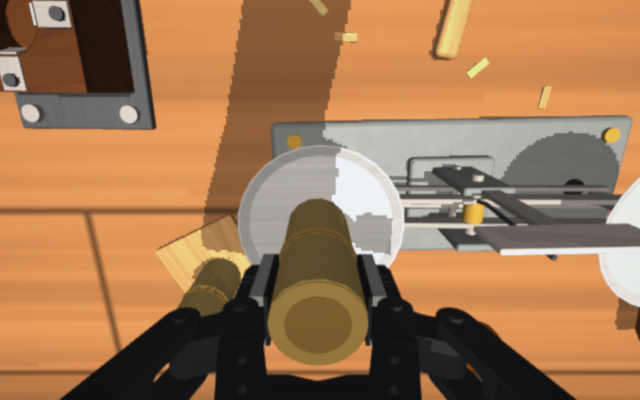

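```bash
cat > s3.py <<'E'
from h import *
from plant import robot, viewer, status
import json
robot.let_go(); robot.pause(.2)
x,y,z=status.current_position()
robot.move_linear([x,y,.265],vel=.15)
cv2.imwrite('pics/pl2.png',viewer.snapshot("scene")[:,:,::-1])
print(status.current_time_s())
# holder views
for i,p in enumerate([(.47,-.29,.25),(.42,-.29,.25)]):
    robot.movep(list(p),qyaw(0).tolist()) if i==0 else robot.move_linear(list(p),vel=.2)
    robot.pause(.1)
    m=viewer.camera_model("wrist"); im=viewer.snapshot("wrist")
    cv2.imwrite(f"pics/hold{i}.png",im[:,:,::-1]); json.dump({k:np.array(v).tolist() for k,v in m.items()},open(f'hold{i}.json','w'))
print(status.current_time_s())
E
python3 s3.py; python3 -c "
import cv2;im=cv2.imread('pics/pl2.png')[100:270,150:400];cv2.imwrite('pics/pl2c.png',cv2.resize(im,None,fx=3,fy=3,interpolation=cv2.INTER_CUBIC))"
```

```text
11.3083
12.8917
```

View pics/pl2c.png

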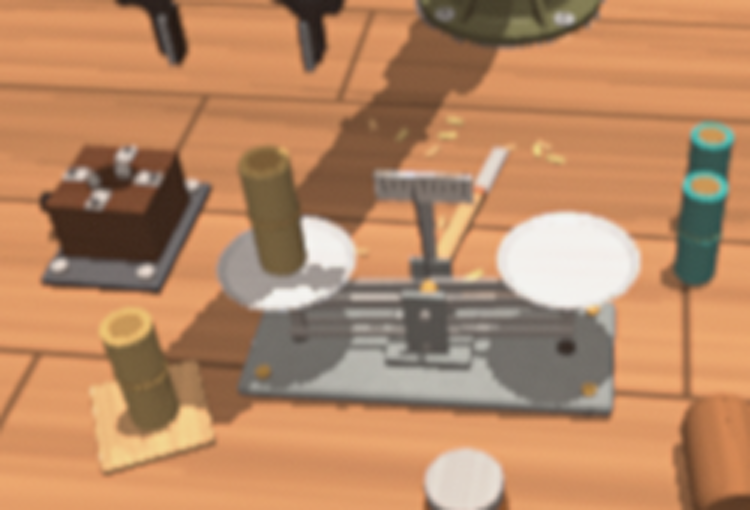

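View pics/hold0.png

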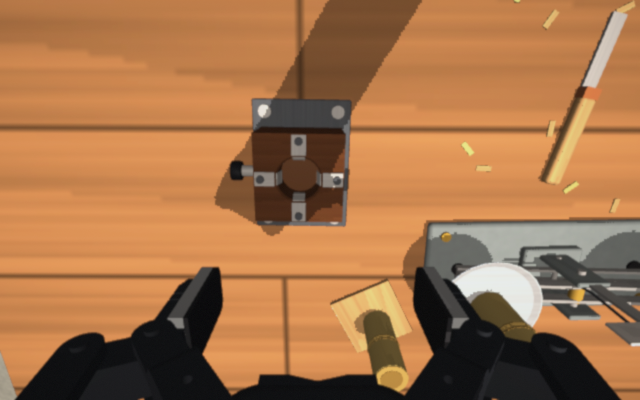

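View pics/hold1.png

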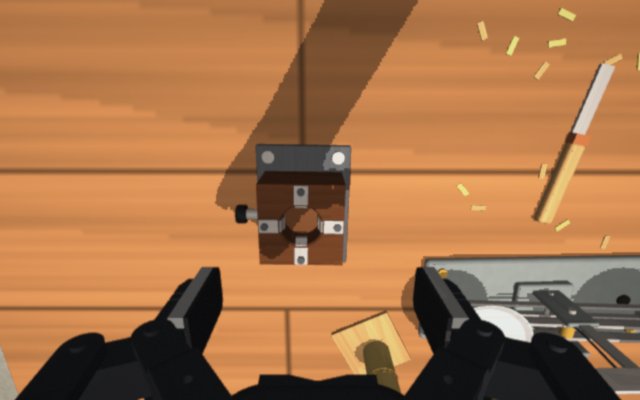

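```bash
python3 -c "
import cv2
a=cv2.imread('pics/hold0.png')[90:240,230:370];b=cv2.imread('pics/hold1.png')[135:285,230:370]
cv2.imwrite('pics/hc.png',cv2.resize(cv2.hconcat([a,b]),None,fx=2.8,fy=2.8,interpolation=cv2.INTER_CUBIC))
import numpy as np
for f,(x0,y0,x1,y1) in (('hold0',(250,125,350,225)),('hold1',(255,180,350,268))):
    im=cv2.imread(f'pics/{f}.png');h=cv2.cvtColor(im,cv2.COLOR_BGR2HSV)
    m=cv2.inRange(h,(0,0,110),(180,70,255));k=np.zeros_like(m);k[y0:y1,x0:x1]=255;m&=k
    n,l,s,c=cv2.connectedComponentsWithStats(cv2.morphologyEx(m,cv2.MORPH_CLOSE,np.ones((5,5))))
    for i in range(1,n):
        if s[i,4]>15: print(f,s[i],c[i])
"
```

```text
hold0 [344 125   6  43 153] [346.55555556 144.45098039]
hold0 [291 135  15  24 295] [298.06101695 146.81355932]
hold0 [250 167  27  19 262] [263.39312977 177.67557252]
hold0 [320 173  24  15 261] [331.49808429 179.39846743]
hold0 [289 192  58  33 471] [313.32908705 214.16772824]
hold1 [294 186  14  22 255] [300.6        197.05882353]
hold1 [318 190  31  72 537] [336.29422719 226.65549348]
hold1 [258 220  20  13 207] [268.48792271 225.90821256]
hold1 [294 238  14  27 347] [300.60806916 251.63400576]
```

View pics/hc.png

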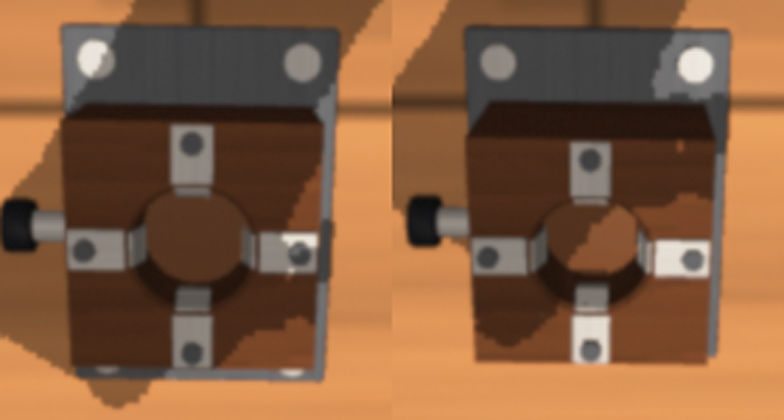

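```bash
cat > hm.py <<'E'
from h import *
import json
M=[{k:np.array(v) for k,v in json.load(open(f'hold{i}.json')).items()} for i in (0,1)]
off=[(230,90,0),(230,135,0)]
S=[[(192,143),(192,352),(84,250),(300,253)],[(199,160),(199,350),(96,258),(301,259.5)]]
C=[]
for i in (0,1):
    g=cv2.imread(f'pics/hold{i}.png').astype(float).mean(2); pts=[]
    for (u,v) in S[i]:
        x=off[i][0]+(u+.5)/2.8-.5; y=off[i][1]+(v+.5)/2.8-.5
        xs,ys=np.meshgrid(np.arange(int(round(x))-3,int(round(x))+4),np.arange(int(round(y))-3,int(round(y))+4))
        w=g[ys,xs]; w=np.clip(np.median(w)-8-w,0,None); pts.append((x,y) if w.sum()<1 else ((w*xs).sum()/w.sum(),(w*ys).sum()/w.sum()))
        print(i,(round(x,1),round(y,1)),np.round(pts[-1],1))
    l=lambda a,b:np.cross([*a,1],[*b,1])
    c=np.cross(l(pts[0],pts[1]),l(pts[2],pts[3])); C.append(c[:2]/c[2])
    d=np.array([plane(M[i],p,.073) for p in pts]); print(C[-1],plane(M[i],C[-1],.07)[:2],'vec',d[0]-d[1],d[2]-d[3], d.mean(0))
print(tri(M[0],C[0],M[1],C[1]))
E
python3 hm.py
```

```text
0 (298.2, 140.8) [298.2 140.8]
0 (298.2, 215.4) [298.2 215.4]
0 (259.7, 179.0) [259.7 179. ]
0 (336.8, 180.0) [337.2 181.8]
[298.25       180.35336071] [ 0.47491852 -0.3066148 ] vec [-0.07570599  0.0009588   0.        ] [-2.45124502e-03 -7.64446671e-02 -5.55111512e-17] [ 0.47366773 -0.30631636  0.073     ]
1 (300.8, 191.8) [300.8 191.8]
1 (300.8, 259.7) [300.5 257.3]
1 (264.0, 226.8) [264.  226.8]
1 (337.2, 227.4) [336.2 225.2]
[300.60589146 226.02487192] [ 0.47361505 -0.30648321] vec [-0.07298084  0.00121749  0.        ] [ 0.00196146 -0.07474799  0.        ] [ 0.47218619 -0.30659427  0.073     ]
(array([ 0.47713058, -0.30700934,  0.0615095 ]), np.float64(8.332685605185522e-05))
```

```bash
python3 - <<'E'
from h import *
import json
M=[{k:np.array(v) for k,v in json.load(open(f'hold{i}.json')).items()} for i in (0,1)]
C=[(298.25,179.5),(300.75,227.1)]
print(tri(M[0],C[0],M[1],C[1]))
for z in (.07,.072,.074): print([plane(M[i],C[i],z)[:2].round(4) for i in (0,1)])
# block top-face corners by saturation/darkness: dark-red top; fit quad
for i,(x0,y0,x1,y1) in enumerate([(252,131,347,222),(258,183,346,266)]):
    im=cv2.imread(f'pics/hold{i}.png');h=cv2.cvtColor(im,cv2.COLOR_BGR2HSV)
    print(i,[h[int((y0+y1)/2)+20,x].tolist() for x in list(range(x0-3,x0+8,1))+[0]+list(range(x1-6,x1+5))])
E
```

```text
(array([ 0.47274547, -0.30620576,  0.07500363]), np.float64(0.00011630754482124694))
[array([ 0.474 , -0.3066]), array([ 0.4748, -0.3063])]
[array([ 0.4735, -0.3065]), array([ 0.474 , -0.3062])]
[array([ 0.473 , -0.3064]), array([ 0.4732, -0.3061])]
0 [[13, 153, 123], [13, 153, 123], [13, 152, 124], [13, 153, 123], [13, 155, 115], [12, 163, 89], [10, 165, 71], [11, 171, 67], [11, 167, 67], [10, 167, 67], [11, 171, 67], [13, 156, 217], [10, 163, 72], [9, 98, 81], [5, 31, 100], [0, 9, 113], [10, 7, 114], [10, 50, 122], [13, 132, 162], [13, 154, 197], [13, 155, 204], [13, 154, 205], [13, 154, 205]]
1 [[13, 155, 220], [13, 155, 219], [13, 155, 210], [13, 158, 169], [12, 163, 102], [11, 167, 67], [11, 169, 65], [11, 169, 65], [11, 165, 65], [11, 173, 65], [11, 169, 65], [13, 156, 218], [11, 169, 119], [11, 167, 119], [11, 146, 119], [9, 78, 115], [4, 16, 113], [0, 5, 111], [10, 79, 139], [13, 144, 200], [13, 155, 217], [13, 156, 218], [13, 156, 218]]
```

```bash
cat > s4.py <<'E'
from h import *
from plant import robot, viewer, status
ax,ay=.5276,.3373
robot.move_linear([.42,-.25,.30],vel=.3)
robot.movep([ax,ay,.28],qyaw(0).tolist())
robot.move_linear([ax,ay,.15],vel=.25)
robot.move_linear([ax,ay,.067],vel=.12)
robot.close_gripper(60)
robot.move_linear([ax,ay,.10],vel=.1)
robot.move_linear([ax,ay,.30],vel=.3)
print(status.current_opening(),status.current_time_s())
px,py=.5965,.1085
robot.movep([px,py,.30],qyaw(0).tolist())
robot.move_linear([px,py,.192],vel=.2)
robot.pause(.15)
print(status.current_ft_force(),status.current_opening())
g=robot.move_linear([px,py,.163],vel=.03,guard=3.0)
print(g,status.current_position(),status.current_ft_force(),status.current_time_s())
cv2.imwrite('pics/pl3.png',viewer.snapshot("scene")[:,:,::-1])
E
python3 s4.py; python3 -c "
import cv2;im=cv2.imread('pics/pl3.png')[80:280,150:450];cv2.imwrite('pics/pl3c.png',cv2.resize(im,None,fx=2.6,fy=2.6,interpolation=cv2.INTER_CUBIC))"
```

```text
0.03701605965533125 18.7167
[-0.55974396  0.53613035 -1.58098225] 0.03632722840786603
False [0.59648229 0.1085126  0.16318121] [-0.41372139 -0.49945442  0.83302853] 21.625
```

View pics/pl3c.png

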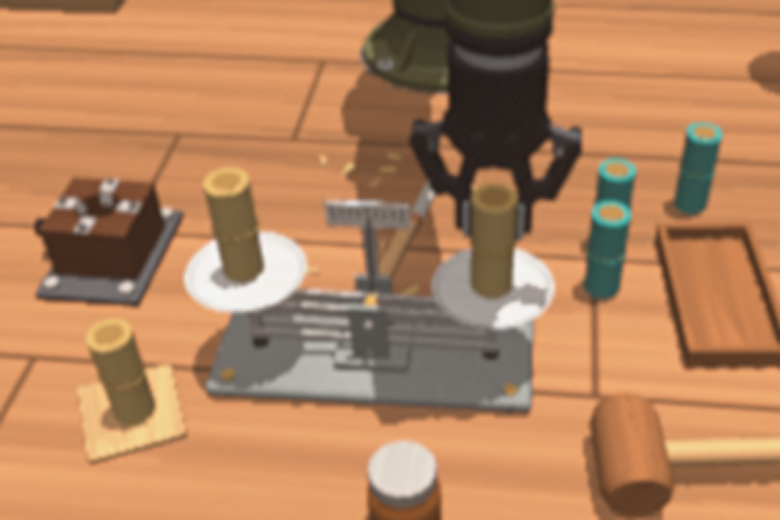

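```bash
cat > s5.py <<'E'
from h import *
from plant import robot, viewer, status
robot.let_go(); robot.pause(.2)
x,y,z=status.current_position()
robot.move_linear([x,y,.275],vel=.12)
robot.pause(1.5)
s=viewer.snapshot("scene")[:,:,::-1];t=viewer.snapshot("top")[:,:,::-1]
cv2.imwrite('pics/w_s.png',s);cv2.imwrite('pics/w_t.png',t)
cv2.imwrite('pics/w_w.png',viewer.snapshot("wrist")[:,:,::-1])
cv2.imwrite('pics/w_c.png',cv2.resize(s[80:280,150:450],None,fx=2.6,fy=2.6,interpolation=cv2.INTER_CUBIC))
print(status.current_time_s())
E
python3 s5.py
```

```text
25.15
```

View pics/w_c.png

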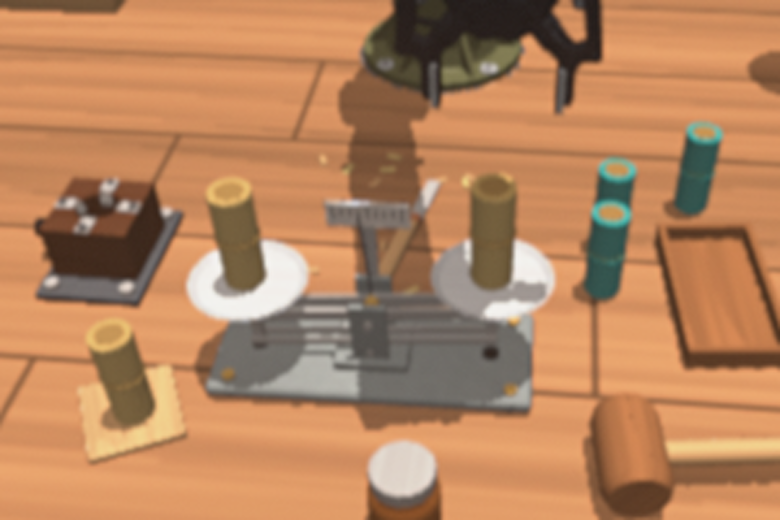

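View pics/w_w.png

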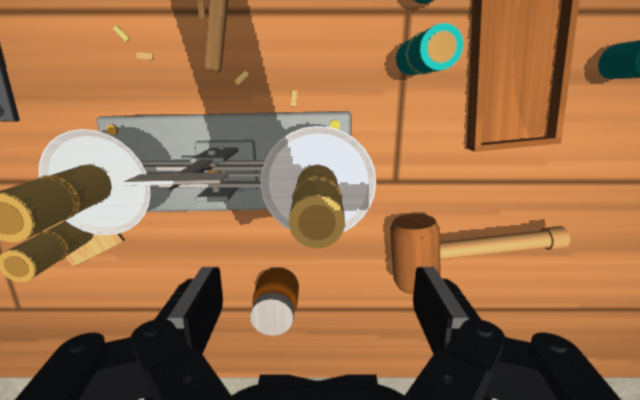

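```bash
cat > wz.py <<'E'
from h import *
from plant import viewer
mt=viewer.camera_model("top");ms=viewer.camera_model("scene")
def ell(img,c,r,lo,hi):
    hsv=cv2.cvtColor(img,cv2.COLOR_BGR2HSV);m=cv2.inRange(hsv,lo,hi);k=np.zeros_like(m);cv2.circle(k,c,r,255,-1);m&=k
    cs,_=cv2.findContours(m,cv2.RETR_EXTERNAL,cv2.CHAIN_APPROX_NONE);return cv2.fitEllipse(cv2.convexHull(max(cs,key=lambda q:cv2.contourArea(cv2.convexHull(q)))))
import sys
# pan: white rims in scene for before(a), w
for f in ('a_scene','pl2','w_s'):
    s=cv2.imread(f'pics/{f}.png')
    for n,c in (('L',(340,188)),('R',(245,186))):
        e=ell(s,c,34,(0,0,130 if f!='a_scene' else 190),(180,45,255)); print(f,n,np.round(e[0],1),np.round(e[1],1))
t=cv2.imread('pics/w_t.png'); cv2.imwrite('pics/w_tc.png',cv2.resize(t[130:230,250:440],None,fx=4,fy=4,interpolation=cv2.INTER_CUBIC))
E
python3 wz.py
```

```text
a_scene L [339.  189.3] [31.3 46.5]
a_scene R [244.1 184.5] [29.8 46.4]
pl2 L [340.6 190.4] [39.6 49.8]
pl2 R [245.8 187.8] [31.1 45.4]
w_s L [340.4 190.4] [40.7 48.4]
w_s R [245.2 187.8] [30.7 46.3]
```

View pics/w_tc.png

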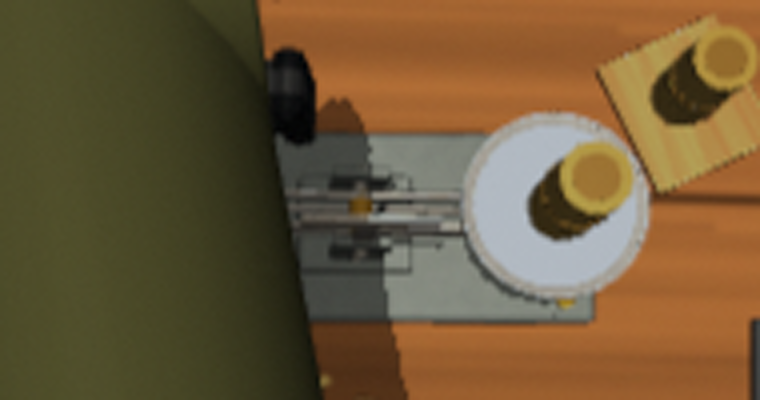

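```bash
cat > s6.py <<'E'
from h import *
from plant import robot, viewer, status
import json
x,y=.5997,-.1124
robot.move_linear([.5965,.1085,.30],vel=.2)
robot.movep([x,y,.28],qyaw(0).tolist())
robot.move_linear([x,y,.22],vel=.2)
robot.move_linear([x,y,.157],vel=.1)
robot.close_gripper(60)
print(status.current_ft_force(),status.current_opening())
robot.move_linear([x,y,.175],vel=.04)
robot.move_linear([x,y,.25],vel=.2)
hx,hy=.4735,-.3063
robot.movep([hx,hy,.22],qyaw(0).tolist())
robot.move_linear([hx,hy,.142],vel=.15)
robot.pause(.2)
print(status.current_ft_force(),status.current_opening(),status.current_position(),status.current_time_s())
for n in ("scene","wrist","top"): cv2.imwrite(f'pics/in_{n}.png',viewer.snapshot(n)[:,:,::-1])
E
python3 s6.py; python3 -c "
import cv2
im=cv2.imread('pics/in_scene.png')[80:280,130:430];cv2.imwrite('pics/in_sc.png',cv2.resize(im,None,fx=2.6,fy=2.6,interpolation=cv2.INTER_CUBIC))
im=cv2.imread('pics/in_wrist.png')[100:400,200:440];cv2.imwrite('pics/in_wc.png',cv2.resize(im,None,fx=2,fy=2,interpolation=cv2.INTER_CUBIC))"
```

```text
[-0.40435519  0.53760738  0.93038247] 0.036803811247041934
[ 0.05083885 -0.36161155 -1.88199252] 0.03677336383751155 [ 0.47435132 -0.30667314  0.14330693] 30.9667
```

View pics/in_sc.png

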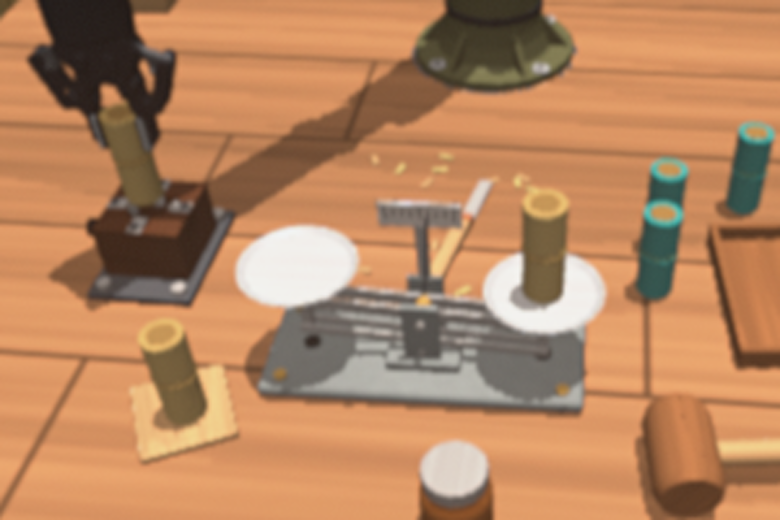

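View pics/in_wc.png

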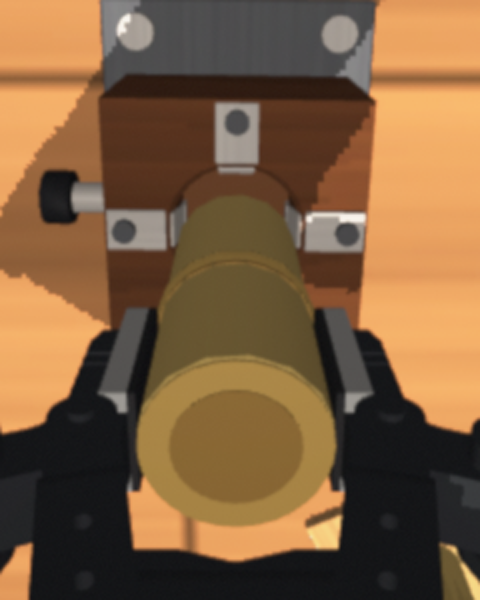

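```bash
python3 - <<'E'
from h import *
from plant import viewer,status
p=status.current_position();print(p,status.current_tcp_rot(),status.current_time_s())
m=viewer.camera_model("wrist")
q=(200+238/2-.25,100+167/2-.25)
print('bore far edge at z.07',plane(m,q,.07),'-> mouth x',plane(m,q,.07)[0]+.022)
for fz in (.080,.083,.086):
    print(fz,[proj(m,[p[0]-r,p[1],fz]).round(1) for r in (.015,.019)], 'seen row',100+195/2)
# lateral springs' screws
for z in (.072,.075):
    a=plane(m,(200+123/2,100+231/2),z);b=plane(m,(200+347/2,100+233/2),z);print(z,a,b,(a+b)/2)
    print(plane(m,(200+237/2,100+122/2),z)[0])
E
```

```text
[ 0.4738251  -0.30650025  0.14266043] [ 5.46620645e-04  2.61015884e-05  9.99999828e-01 -2.11137315e-04] 31.1167
bore far edge at z.07 [ 0.45088652 -0.30569409  0.07      ] -> mouth x 0.47288652090065525
0.08 [array([317.5, 199.2]), array([317.5, 193.2])] seen row 197.5
0.083 [array([317.5, 200.6]), array([317.6, 194.6])] seen row 197.5
0.086 [array([317.6, 202.1]), array([317.6, 196. ])] seen row 197.5
0.072 [ 0.47315626 -0.34474177  0.072     ] [ 0.47382391 -0.26821855  0.072     ] [ 0.47349008 -0.30648016  0.072     ]
0.4354498463229184
0.075 [ 0.47202302 -0.34420909  0.075     ] [ 0.4726813  -0.26875944  0.075     ] [ 0.47235216 -0.30648426  0.075     ]
0.43484559892389774
```

```bash
cat > s7.py <<'E'
from h import *
from plant import robot, viewer, status
hx,hy=.473,-.3063
def avg(n=5):
    a=[]
    for _ in range(n): a.append(status.current_ft_force()); robot.pause(.03)
    return np.mean(a,0)
b=avg(); print('base',b.round(2))
np.save('base.npy',b)
g=robot.move_linear([hx,hy,.132],vel=.03,guard=8)
print(g,status.current_position(),status.current_ft_force(),status.current_time_s())
g=robot.move_linear([hx,hy,.081],vel=.008,guard=10)
print(g,status.current_position(),status.current_ft_force(),status.current_time_s())
print(avg().round(2),status.current_position(),status.current_opening())
E
python3 s7.py
```

```text
base [-0.11 -0.09 -0.72]
False [ 0.47280394 -0.30621894  0.1316507 ] [-0.32566153 -0.11008282 -1.19180479] 31.7667
True [ 0.4731458  -0.30644289  0.10078999] [-0.29346189 -0.10738431  3.02675822] 35.4667
[-0.5   0.28  3.3 ] [ 0.4731496  -0.30638482  0.10077904] 0.03687113189602597
```

```bash
cat > s8.py <<'E'
from h import *
from plant import robot, viewer, status
hx,hy=.473,-.3063
def avg(n=4):
    a=[]
    for _ in range(n): a.append(status.current_ft_force()); robot.pause(.02)
    return np.mean(a,0)
b=np.load('base.npy')
z=status.current_position()[2]
for k in range(12):
    z-=.0005
    g=robot.move_linear([hx,hy,z],vel=.005,guard=14)
    f=avg(); p=status.current_position()
    print(g,round(z,4),p.round(4),(f-b).round(2),round(status.current_opening(),5))
    if f[2]-b[2]>9 or g: break
print(status.current_time_s())
E
python3 s8.py
```

```text
False 0.1003 [ 0.4731 -0.3064  0.1007] [-0.82  0.46  6.82] 0.03682
False 0.0998 [ 0.4732 -0.3064  0.1007] [-1.59  1.14  9.57] 0.03647
36.4
```

```bash
cat > s9.py <<'E'
from h import *
from plant import robot, viewer, status
hx,hy=.473,-.3063
def avg(n=4):
    a=[]
    for _ in range(n): a.append(status.current_ft_force()); robot.pause(.02)
    return np.mean(a,0)
b=np.load('base.npy')
z=.0998
for k in range(12):
    z-=.0004
    robot.move_linear([hx,hy,z],vel=.005)
    f=avg(); p=status.current_position()
    print(round(z,4),p.round(4),(f-b).round(2),round(status.current_opening(),5))
    if f[2]-b[2]>16.8: break
robot.pause(.5)
print((avg()-b).round(2),status.current_position(),status.current_time_s())
E
python3 s9.py
```

```text
0.0994 [ 0.4732 -0.3064  0.1006] [-2.23  1.28 11.18] 0.03688
0.099 [ 0.4733 -0.3064  0.1005] [-2.97  1.29 12.62] 0.03636
0.0986 [ 0.4733 -0.3064  0.1004] [-2.68  2.11 14.02] 0.03677
0.0982 [ 0.4734 -0.3065  0.1003] [-3.3   2.49 15.91] 0.03667
0.0978 [ 0.4734 -0.3064  0.1001] [-3.95  2.21 17.29] 0.03637
[-4.33  2.83 17.31] [ 0.47339444 -0.30645203  0.10012358] 38.55
```

```bash
cat > s10.py <<'E'
from h import *
from plant import robot, viewer, status
hx,hy=.473,-.3063
robot.move_linear([hx,hy,.0995],vel=.01)
robot.pause(.1); print(status.current_ft_force())
for n in ("scene","wrist"): cv2.imwrite(f'pics/b4_{n}.png',viewer.snapshot(n)[:,:,::-1])
robot.let_go(); robot.pause(.2)
print(status.current_opening(),status.current_ft_force())
x,y,z=status.current_position()
robot.move_linear([x,y,.22],vel=.15)
robot.pause(.3)
for n in ("scene","wrist","top"): cv2.imwrite(f'pics/fin_{n}.png',viewer.snapshot(n)[:,:,::-1])
print(status.current_ft_force(),status.current_time_s())
E
python3 s10.py; python3 -c "
import cv2
im=cv2.hconcat([cv2.imread(f'pics/{n}_scene.png')[120:230,150:290] for n in ('b4','fin')]);cv2.imwrite('pics/fin_c.png',cv2.resize(im,None,fx=2.8,fy=2.8,interpolation=cv2.INTER_CUBIC))"
```

```text
[-1.80474751  1.36879532  8.86298241]
0.08511136533981224 [ 0.60344133 -0.44691018 -0.77458031]
[-0.71644191 -0.68649603  0.33156811] 41.2083
```

View pics/fin_c.png

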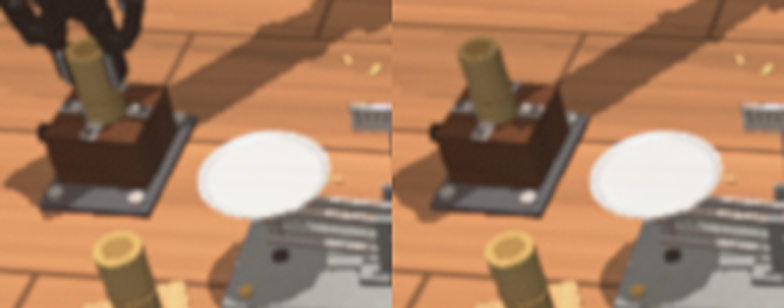

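View pics/fin_scene.png

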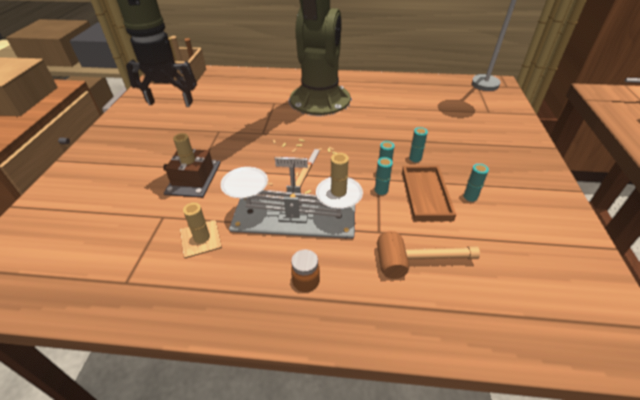

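View pics/fin_wrist.png

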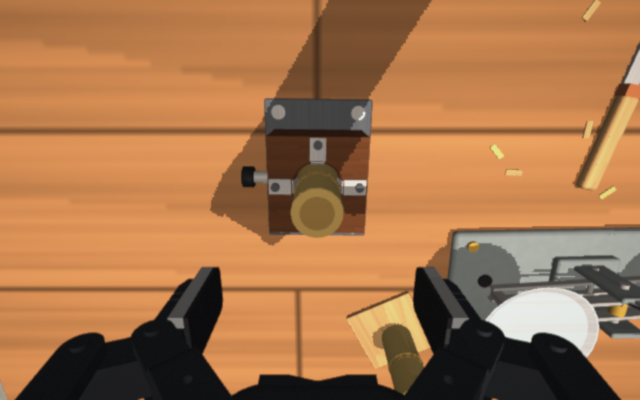

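```bash
python3 - <<'E'
from plant import job,status
job.hand_in(); print(status.current_time_s())
E
```

```text
the job is handed in; nothing more can be done
the job is handed in; nothing more can be done
```

The heavier of the two tray blanks is now pressed home in the boring holder and released. The lighter one is standing on the left pan of the balance. I handed the job in at about 41 s, and no verdict was reported.

- **Weighing:** I set the tray blank nearer the robot on the right pan and the farther one on the left pan. In the scene picture the right pan went down to its stop, at the same pixel as when it was loaded alone. That makes the right-pan blank the heavier.
- **Pressing in:** I took the heavier blank to the bore and pushed it down slowly. It met the stop about 29 mm below the mouth. There the force rose while the blank barely moved (about 0.6 mm more). I pressed to about 17.3 N and held it for half a second. I then eased off to about 9 N before opening the fingers.
- **Last checks:** The blank stands upright and centred, with its top at the same pixel before and after release. The gripper is clear and open. The lighter blank, the spare and the other things that the last scene picture shows are in place.
- **Disagreements:** The cameras differed by about 2 mm in the blanks' positions, so I used the wrist camera's values throughout. An automatic refinement of the holder's screw positions failed, so I read them by hand. Two close views agreed to about 1 mm. I did not re-measure the seated blank's height from two views at the end.

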